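# Cap a rim lock in its assembly fixture

## Task

Swing the fixture's keeper bar shut until it clicks into its detent, so that the lock case is trapped. Then pick up the lock cover and set it over the case the right way round, slot over the screw pillar; slide it about until the bore hidden under its thumb-turn drops onto the locating post, and press it down against the spring until it lies flush on the case all round. Finish with the fingers still holding the cover pressed down, ready for the screw to be driven, and leave the screwdriver, the lone lock cylinder behind the cover and the white box where they lie.

Things in the scene. Friction and masses are not known exactly. Their poses are not given: they have to be found in the camera images.
- fixture: Lock assembly fixture, fixed to the bench: dark steel plate 145 (x) x 128 (y) x 12 mm with steel dowels that nest the lock case, and a hinged steel keeper bar. Origin: centre of the plate's underside, on the bench top. The bar lies along its +y side.
- keeper_bar (a joint): Keeper bar's angle about its upright hinge, rad: 0 = shut on its stop, held by a sprung ball detent; grows to 1.35 as it opens, carrying the knob from the fixture's -x end outward to +y. It turns almost freely down to 0.1 rad; there a lip under the bar must be pushed over the ball (about 5 N at the knob), and below 0.05 rad the ball snaps it home.
- keeper_knob (a point): Top centre of the black upright knob on the keeper bar's free end: cylinder 14 mm across, 32 mm tall, top 59 mm above the bench, 118 mm from the hinge axis. The bar is 14 mm wide, its top 26 mm above the bench. Axes turn with the bar: x points from knob to hinge.
- keeper_hinge (a point): On the keeper bar's upright hinge axis, 28 mm above the bench; moves only with the fixture.
- lock_case: Open case of a rim lock, loose (1 mm play, 0.5 kg) between the fixture's dowels: grey tray 96 (x) x 66 (y) mm, rim 22 mm above its underside, 34 mm above the bench. Brass levers inside; steel forend and bolt on its -y side, flange under the shut keeper bar on +y. Origin: centre of its underside. Axes parallel to the fixture's.
- post_tip (a point): Top of the locating post in the lock case: steel, 8 mm across, tip tapered to 3 mm over 2.5 mm, 11 mm towards +x of the case's middle, 10.5 mm above the rim. Round it a brass washer, 21 mm across, on a coil spring, standing 5 mm above the rim; it takes 4 N to start and 10 N to press level with the rim.
- pillar_tip (a point): Top of the tapped screw pillar in the lock case: 8 mm across with a tapered tip, 3.5 mm above the rim, 49 mm towards -x of the post.
- lock_cover: Loose grey lock cover, 0.13 to 0.25 kg, flat on the bench at the start: plate 96 (x) x 66 (y) x 4 mm, reaching 37 mm from the origin to +x, 59 mm to -x. Origin: on the axis of the blind bore under its hub (9.6 mm across, 13 mm deep), at the underside. Fitted, its axes match the case's, the origin is on the post axis and 22 mm above the case's origin (27 mm before it is pressed).
- thumb_turn (a point): Centre of the top of the cover's fixed upright thumb-turn, straight above the bore, 39 mm above the cover's underside. The turn is steel, 34 mm long along the cover's x, 12 mm wide, 24 mm tall, and stands on a round hub 26 mm across whose top is 15 mm above the underside.
- cover_slot (a point): Centre of the slot through the cover (12 mm along x, 11 mm along y), at the underside, 49 mm towards -x of the bore; the screw pillar comes up through it.
- screwdriver: Bystander: cross-head screwdriver with a yellow handle, 160 mm long, 20 mm thick. Origin under its middle.
- mortise_cylinder: Bystander: a lone brass mortise lock cylinder standing on its end, 35 mm across, 30 mm tall. Origin at the centre of its underside.
- blank_box: Bystander: white cardboard box for key blanks, 59 x 101 x 30 mm. Origin under its middle.

How it is judged:
On the way, in this order (a step that is already met when the one before it is completed fails the run):
1. the keeper bar is shut in its detent before the cover is on the case (value of joint keeper_bar below 0.03 rad and horizontal distance between lock_cover and post_tip above 0.05 m), for 0.2 s.
2. the cover has dropped onto the locating post, the bar still shut (value of joint keeper_bar below 0.03 rad and horizontal distance between lock_cover and post_tip below 0.003 m and z of lock_cover in the frame of lock_case below 0.0285 m), for 0.1 s.
At the end, for the whole second after the job is handed in: Keeper bar shut in its detent (under 0.03 rad); cover on the post (within 2.5 mm), slot round the pillar (4 mm), flush on the rim (at most 1.5 mm proud, within 2 degrees); case down in its nest; the fingers still press the cover down (over 3 N) against the spring, which lifts it 5 mm if let go (value of joint keeper_bar below 0.03 rad and horizontal distance between lock_cover and post_tip below 0.0025 m and horizontal distance between cover_slot and pillar_tip below 0.004 m and z of lock_cover in the frame of lock_case below 0.0235 m and angle between the z axis of lock_cover and the z axis of lock_case, either way round below 0.035 rad and z of lock_case in the frame of fixture below 0.014 m and contact force between the fingers and lock_cover above 3 N); the arm keeps its last pose, push and grip.
It fails at once if the screwdriver is moved by more than 2 cm (distance of screwdriver from where it was at the start of the episode above 0.02 m).
It fails at once if the lone lock cylinder is moved by more than 2 cm (distance of mortise_cylinder from where it was at the start of the episode above 0.02 m).
It fails at once if the white box is moved by more than 2 cm (distance of blank_box from where it was at the start of the episode above 0.02 m).
It also fails if it takes over 46 s, if anything falls off the work surface, if the arm or the gripper's body presses on something with over 40 N, if the wrist force passes 120 N, or if a joint passes its speed limit or range.

## Robot

A 6-joint arm with a two-finger parallel gripper is mounted at the origin on a cart in front of the work surface, level with it; the furniture and walls round the work are solid. World frame = base frame: x ahead of the robot, y to its left, z up, the work surface at z = 0. Lengths are in m, angles in rad, forces in N, time in s.
With the tool pointing down it reaches from about 0.3 to 0.775 m from the base axis. Payload 14.6 kg.
Tool frame: the origin (TCP) lies midway between the tips of the shut fingers; the grasp point (between the pads) lies 19 mm behind it; z points along the fingers, y is the line along which they close (so a half turn about z gives the same grasp; the last joint's range is limited). The gripper opens to 94 mm and grips with 3 to 60 N. Pads are 16 mm wide; open, the fingers measure 119 mm over their backs; the gripper's body (75 mm by 177 mm) begins 78 mm behind the grasp point.
Start: joints at [1.055, 0.3, 1.521, -0, 1.321, -0.067], TCP at [0.239, 0.496, 0.182] pointing down, gripper open.
Joint ranges: [-3.03, 3.03], [-0.79, 2.21], [0.23, 2.52], [-1.04, 4.18], [0, 3.07], [-2.55, 2.55]. Speed limits (rad/s): [2.22, 2.22, 2.57, 3.14, 3.14, 3.14].

## Interface

Orientations are given as [roll, pitch, yaw] about the fixed x, y, z axes, in that order (R = Rz(yaw) Ry(pitch) Rx(roll)).
In Python, from station import ctrl gives the robot as it stands. The module is installed in compiled form; this text tells all that it offers.
- The arm moves only by the tool servo_tool, never from a script. Its argument "plan" is a list of rows, each a list of 7 numbers: the opening in per cent of the stroke, from 0 (shut) to 100 (fully open), then the shift along the tool's x, y, z in m, then the turn, a rotation vector about the tool's x, y, z in rad. A call has exactly 8 rows; each row shifts and turns the commanded pose from where the row before left it, along the tool's axes as they then stand; what a row does not reach is not made up. A row lasts 1/8 s, in which the tool goes at most 62.5 mm and 10.7 degrees, less where a joint would pass 70% of its speed; a pose out of reach is approached as far as the arm can. A call with a gripper value outside its range is refused whole. The fingers move at their own pace and stop on an object; "force" is the grip in N (left out, the last holds). Time passes only in rows, so rows that do not move let the fingers close, or fill a call up. It gives the time, the measured TCP pose, the force, the opening and the grip force at its end, in the units of the state.
- ctrl.get_obs(): the state, without advancing time (a new reading comes with each control period).
- ctrl.camera(name): name is "scene" or "top" or "wrist"; returns a dict with "pixels" (384x512x3 uint8, red, green, blue), "z_map" (384x512 float32, m along the optical axis (not along the pixel's ray), 0 where there is no reading), "mtx" (3x3 intrinsics, pixels), "pose" (4x4, takes a point from camera to world coordinates). Camera axes: x right, y up, looking along -z (the intrinsics and any distortion apply to the point x, -y, -z); pixel columns grow to the right and rows downward; lengths in m; the calibration is good to about 2 mm. A picture is of the moment at which its call begins.
- ctrl.hand_in(): hands the job in; it is judged then, once.
The state is a dict: "time_s": time; "qpos": joint angles; "joint_vel": joint speeds; "tau": joint torques, N m; "ee_pos": TCP position; "eef_rot": TCP orientation; "force": force on the tool from outside, world axes, zero at the start; "moment": the same for the moment, N m; "grip_width": finger opening in m; "grip_force": force on a finger pad.
Only numpy, scipy, OpenCV 4.12 (cv2) and the standard library are available. Lean on these libraries where they do the work, as an engineer would, in place of code of your own. Each camera call takes 0.05 s, during which the arm holds its last target. There are 200 camera calls.

## Working session

There is one attempt and no reset: what is moved stays moved. The work goes in short steps, Python scripts to look and compute and a tool call to move; the robot and the scene stay as the last step left them, time stands still between calls to the robot, and variables do not carry over. Pictures are saved under pics/ and viewed, at most 10 in all, crops included, and the job is handed in when it is done.

Besides the shell and the picture viewer there is one more tool, called after ">>>" as name([rows], argument=value, ...), one row to a line, values as JSON. servo_tool: Moves the arm, as the interface text tells. Its arguments: {"type":"object","properties":{"plan":{"type":"array","items":{"type":"array","items":{"type":"number"}}},"force":{"type":"number"}},"required":["plan"]}

```bash
mkdir -p pics
cat > h.py <<'E'
import numpy as np, cv2
from station import ctrl
def cloud(c):
    z=c["z_map"];K=np.array(c["mtx"]);P=np.array(c["pose"])
    v,u=np.mgrid[:384,:512]
    p=np.stack([(u-K[0,2])/K[0,0]*z,-(v-K[1,2])/K[1,1]*z,-z],-1)
    return p@P[:3,:3].T+P[:3,3]
def save(c,n): cv2.imwrite(f"pics/{n}.png",cv2.cvtColor(c["pixels"],cv2.COLOR_RGB2BGR))
E
python3 - <<'E'
from h import *
ims=[]
for n in ("top","scene"):
    c=ctrl.camera(n);save(c,n);np.savez(n,**c);print(n,c["mtx"],c["pose"])
print(ctrl.get_obs())
E
```

```text
top [[471.67389802   0.         250.74356485]
 [  0.         471.67389802 181.83327541]
 [  0.           0.           1.        ]] [[-2.95025968e-02  9.96008794e-01 -8.42382326e-02  3.80944266e-01]
 [-9.99564703e-01 -2.93939583e-02  2.52989007e-03 -1.02566646e-01]
 [ 4.36976645e-05  8.42762022e-02  9.96442432e-01  1.54310698e+00]
 [ 0.00000000e+00  0.00000000e+00  0.00000000e+00  1.00000000e+00]]
scene [[385.5587587    0.         254.3819864 ]
 [  0.         385.5587587  188.25424476]
 [  0.           0.           1.        ]] [[ 0.87314171  0.33852737 -0.35074603  0.13427823]
 [-0.48713989  0.63229192 -0.6024132  -0.70737126]
 [ 0.01784052  0.69685447  0.71699063  0.78572757]
 [ 0.          0.          0.          1.        ]]
{'time_s': 0.1, 'qpos': array([ 1.05541789e+00,  3.00392797e-01,  1.52151825e+00, -4.16091246e-05,
        1.32067651e+00, -6.66078632e-02]), 'joint_vel': array([ 0.0009847 ,  0.00232507, -0.00116588,  0.00046734, -0.00105094,
       -0.00116898]), 'tau': array([ 2.60301116e-03, -5.32648480e+01, -3.53285193e+01,  7.10409461e-02,
        2.35182565e-02, -3.25620908e-05]), 'ee_pos': array([0.23851423, 0.49531068, 0.18165587]), 'eef_rot': array([-3.14059728e+00, -2.60045833e-05,  2.69283239e+00]), 'force': array([-0.33299122,  0.0672573 ,  0.11238169]), 'moment': array([-0.01067915, -0.01669321,  0.0104034 ]), 'grip_force': 0.0, 'grip_width': 0.09401542251991454}
```

View pics/top.png

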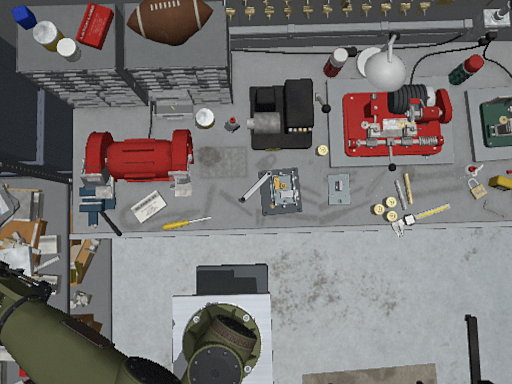

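View pics/scene.png

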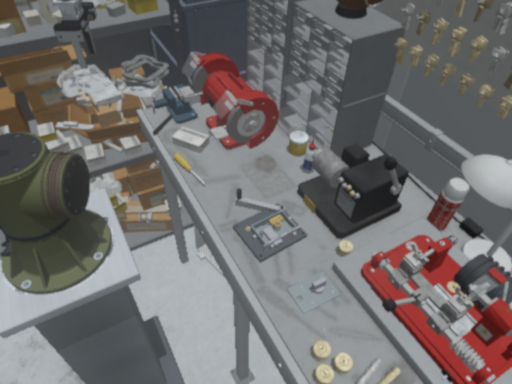

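Run:
```python
from h import *
c=dict(np.load("top.npz"))
im=cv2.cvtColor(c["pixels"],cv2.COLOR_RGB2BGR)
x0,y0,s=228,140,6
cr=cv2.resize(im[y0:y0+80,x0:x0+130],None,fx=s,fy=s,interpolation=cv2.INTER_CUBIC)
cv2.imwrite("pics/crop.png",cr)
p=cloud(c)
for u,v in [(300,225),(330,215),(339,190),(339,184),(243,198),(268,173),(280,190),(322,150)]: print(u,v,p[v,u].round(3))
R=p[140:220,228:358]
# cover outline: points z 2..8mm region
m=((R[...,2]>.002)).astype(np.uint8)
n,l,st,ce=cv2.connectedComponentsWithStats(m)
for i in range(1,n):
    if st[i,4]>15:
        q=R[l==i]; print(i,st[i],q[:,:2].mean(0).round(3),q.max(0).round(3),cv2.minAreaRect((q[:,:2]*1000).astype(np.float32)))
k=R[(R[...,2]>.045)&(R[...,2]<.08)]
print(k.round(3)[:20])
```

```text
300 225 [ 0.366 -0.263 -0.005]
330 215 [ 0.395 -0.362 -0.001]
339 190 [ 0.474 -0.389  0.029]
339 184 [ 0.493 -0.389  0.038]
243 198 [ 0.456 -0.081  0.063]
268 173 [ 0.536 -0.163  0.031]
280 190 [ 0.48  -0.2    0.022]
322 150 [ 0.606 -0.34   0.028]
6 [ 18   0  67  20 742] [ 0.622 -0.201] [ 0.65  -0.093  1.543] ((510.61981201171875, -197.42587280273438), (216.61837768554688, 268.6901550292969), 87.07635498046875)
10 [  82    0   48   80 1731] [ 0.542 -0.387] [ 0.642 -0.103  1.543] ((466.8193054199219, -314.148193359375), (206.87820434570312, 407.1441345214844), 49.02690124511719)
17 [ 9  4  8 21 41] [ 0.604 -0.077] [ 0.637 -0.063  0.008] ((604.3366088867188, -76.09485626220703), (14.574213027954102, 67.12422943115234), 70.035888671875)
21 [ 2  8 10 18 43] [ 0.586 -0.057] [ 0.625 -0.041  1.543] ((502.4276123046875, -69.37469482421875), (249.7774200439453, 32.417091369628906), 7.886776924133301)
26 [38 12  8  8 20] [ 0.585 -0.169] [ 0.608 -0.103  1.543] ((493.755859375, -144.69818115234375), (26.064594268798828, 239.4298858642578), 75.73375701904297)
34 [29 16 10 11 24] [ 0.579 -0.143] [
[... 1697 characters left out ...]
5429105758667, 19.504657745361328), 88.01649475097656)
163 [106  72  15   8  43] [ 0.389 -0.396] [ 0.404 -0.374  0.009] ((392.4836730957031, -396.960205078125), (45.84653091430664, 22.778196334838867), 88.3233413696289)
[[ 0.632 -0.412  0.051]
 [ 0.631 -0.414  0.056]
 [ 0.633 -0.419  0.049]
 [ 0.627 -0.44   0.08 ]
 [ 0.629 -0.411  0.051]
 [ 0.629 -0.415  0.051]
 [ 0.629 -0.418  0.051]
 [ 0.626 -0.411  0.053]
 [ 0.626 -0.415  0.05 ]
 [ 0.622 -0.413  0.072]
 [ 0.623 -0.412  0.05 ]
 [ 0.623 -0.414  0.052]
 [ 0.62  -0.414  0.068]
 [ 0.619 -0.411  0.054]
 [ 0.619 -0.414  0.051]
 [ 0.616 -0.411  0.053]
 [ 0.617 -0.415  0.047]
 [ 0.617 -0.418  0.048]
 [ 0.612 -0.441  0.074]
 [ 0.613 -0.411  0.051]]
```

View pics/crop.png

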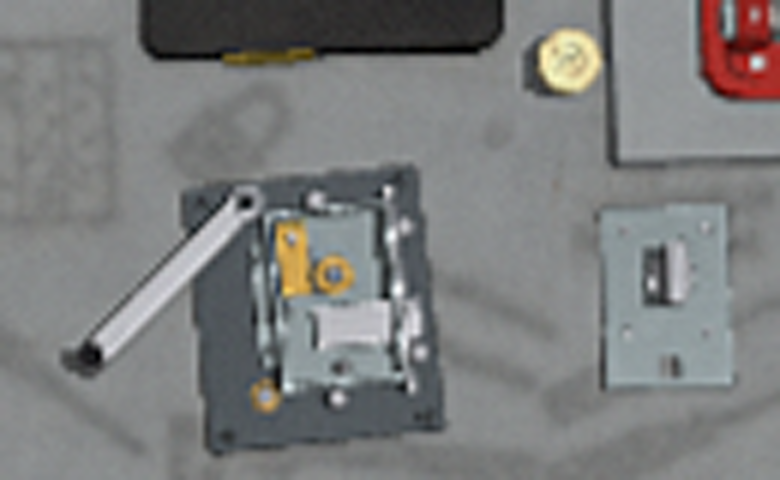

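```bash
cat >> h.py <<'E'
def ray(c,u,v,h):
    K=np.array(c["mtx"]);P=np.array(c["pose"])
    d=P[:3,:3]@np.array([(u-K[0,2])/K[0,0],-(v-K[1,2])/K[1,1],-1]);o=P[:3,3]
    return o+d*(h-o[2])/d[2]
E
python3 - <<'E'
from h import *
c=dict(np.load("top.npz"))
f=lambda U,V,h: ray(c,(U+.5)/6-.5+228,(V+.5)/6-.5+140,h).round(4)
P=dict(hinge=f(246,201,.028),knob=f(88,355,.059),post=f(335,275,.0445),pil=f(342,367,.0375),turn=f(676,271,.039),slot=f(672,365,.004))
for k,v in P.items(): print(k,v)
cs=[f(182,190,.012),f(413,168,.012),f(443,428,.012),f(210,452,.012)]
print(cs,np.mean(cs,0))
for a,b in ((3,0),(2,1)): d=cs[b]-cs[a];print("yaw",np.degrees(np.arctan2(d[1],d[0])),np.linalg.norm(d))
for a,b in ((1,0),(2,3)): d=cs[b]-cs[a];print("yaw",np.degrees(np.arctan2(-d[0],d[1])),np.linalg.norm(d))
for a,b in (((603,388),(600,205)),((733,385),(730,207))):
  d=f(*b,.004)-f(*a,.004);print("cover yaw",np.degrees(np.arctan2(d[1],d[0])),np.linalg.norm(d))
print("coverC",np.mean([f(603,388,.004),f(600,205,.004),f(733,385,.004),f(730,207,.004)],0))
d=P['hinge']-P['knob'];print("bar",np.degrees(np.arctan2(d[1],d[0])),np.linalg.norm(d[:2]))
E
```

```text
hinge [ 0.5357 -0.1648  0.028 ]
knob [ 0.4538 -0.078   0.059 ]
post [ 0.4931 -0.2101  0.0445]
pil [ 0.4445 -0.2126  0.0375]
turn [ 0.4903 -0.3923  0.039 ]
slot [ 0.4417 -0.3945  0.004 ]
[array([ 0.5443, -0.1309,  0.012 ]), array([ 0.5527, -0.2569,  0.012 ]), array([ 0.411 , -0.2678,  0.012 ]), array([ 0.4018, -0.1416,  0.012 ])] [ 0.47745 -0.1993   0.012  ]
yaw 4.294151128872038 0.1429011546489391
yaw 4.398705354995519 0.14211861243341775
yaw 3.814074834290337 0.12627968957833244
yaw 4.169495676546465 0.12653489637250268
cover yaw -1.490844899634478 0.09993382810640247
cover yaw -1.708935031845035 0.09724325169388363
coverC [ 0.479325 -0.393225  0.004   ]
bar -46.66372500429161 0.11933922238727718
```

>>> servo_tool([
  [0,-0.0454,-0.0393,0,0,0,0],
  [0,-0.0454,-0.0393,0,0,0,0],
  [0,-0.0454,-0.0393,0,0,0,0],
  [0,-0.0454,-0.0393,0,0,0,0],
  [0,-0.0454,-0.0393,0,0,0,0],
  [0,-0.0454,-0.0393,0,0,0,0],
  [0,-0.0454,-0.0393,0,0,0,0],
  [0,-0.0454,-0.0393,0,0,0,0],
], force=30)

```text
time_s: 1.1
ee_pos: [0.4298, 0.0527, 0.1822]
eef_rot: [3.141, 0.0, 2.693]
force: [1.0, -0.1, -0.7]
grip_width: 0.0173
grip_force: 0.0
```

>>> servo_tool([
  [0,-0.0454,-0.0393,0,0,0,0],
  [0,-0.0454,-0.0393,0,0,0,0],
  [0,0,0,0,0,0,0.18],
  [0,0,0,0,0,0,0.185],
  [0,0,0,0.02,0,0,0],
  [0,0,0,0.02,0,0,0],
  [0,0,0,0,0,0,0],
  [0,0,0,0,0,0,0],
])

```text
time_s: 2.1
ee_pos: [0.4774, -0.0556, 0.1428]
eef_rot: [3.141, 0.001, 2.328]
force: [-0.4, -0.2, 0.9]
grip_width: 0.0004
grip_force: 0.0
```

Run:
```python
from h import *
o=ctrl.get_obs();print(o["time_s"],o["ee_pos"],o["eef_rot"],o["qpos"])
c=ctrl.camera("wrist");save(c,"w1");np.savez("w1",**c);print(c["pose"])
```

```text
2.1 [ 0.47744556 -0.05559108  0.14284514] [3.14123286e+00 5.55777686e-04 2.32778828e+00] [-1.92110631e-01  1.83546556e-01  1.76107862e+00 -3.35459888e-05
  1.19630615e+00 -9.49090424e-01]
[[ 7.26512952e-01 -6.64910371e-01 -1.73416060e-01  4.27257028e-01]
 [ 6.87152646e-01  7.03148652e-01  1.82765461e-01 -1.67949744e-03]
 [ 4.14618719e-04 -2.51944779e-01  9.67741524e-01  3.45575414e-01]
 [ 0.00000000e+00  0.00000000e+00  0.00000000e+00  1.00000000e+00]]
```

View pics/w1.png

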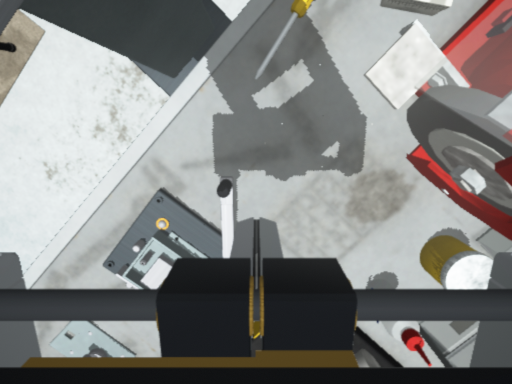

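Run:
```python
from h import *
c=dict(np.load("w1.npz"))
print(ray(c,224,187,.059))
p=cloud(c)
for u,v in((224,187),(224,190),(257,225),(257,250),(228,240),(162,195)): print(u,v,p[v,u].round(4))
```

```text
[ 0.45165717 -0.07450135  0.059     ]
224 187 [ 0.4516 -0.0744  0.0593]
224 190 [ 0.4537 -0.0766  0.0598]
257 225 [ 0.4722 -0.0483  0.1778]
257 250 [ 0.4723 -0.0485  0.2118]
228 240 [ 0.5008 -0.1275  0.0267]
162 195 [ 0.4088 -0.1445  0.0113]
```

>>> servo_tool([
  [0,0.002,0,0.0515,0,0,0],
  [0,0,0,0.0515,0,0,0],
  [0,0,0,0,0,0,0],
  [0,0,-0.012,0,0,0,0],
  [0,0.0014,-0.0119,0,0,0,-0.1],
  [0,0.0014,-0.0119,0,0,0,-0.1],
  [0,0.0014,-0.0119,0,0,0,-0.1],
  [0,0.0014,-0.0119,0,0,0,-0.1],
])

```text
time_s: 3.15
ee_pos: [0.4342, -0.0972, 0.0417]
eef_rot: [3.141, 0.004, 2.731]
force: [0.3, -0.8, -0.2]
grip_width: 0.0006
grip_force: 0.0
```

>>> servo_tool([
  [0,0.0014,-0.0119,0,0,0,-0.1],
  [0,0.0014,-0.0119,0,0,0,-0.1],
  [0,0.0014,-0.0119,0,0,0,-0.1],
  [0,0.0007,-0.006,0,0,0,-0.05],
  [0,0,0,0,0,0,0],
  [0,0,0,0,0,0,0],
  [0,0,0,0,0,0,0],
  [0,0,0,0,0,0,0],
])

```text
time_s: 4.15
ee_pos: [0.4172, -0.1345, 0.0393]
eef_rot: [-3.142, 0.0, 3.078]
force: [-0.5, 0.9, 0.8]
grip_width: 0.0006
grip_force: 0.0
```

Run:
```python
from h import *
o=ctrl.get_obs();print(o["time_s"],o["ee_pos"],o["eef_rot"],o["force"])
c=ctrl.camera("wrist");save(c,"w2");np.savez("w2",**c)
```

```text
4.15 [ 0.41723594 -0.13446315  0.03925814] [-3.14155013e+00  4.49158341e-05  3.07779985e+00] [-0.46932842  0.85314064  0.82820471]
```

View pics/w2.png

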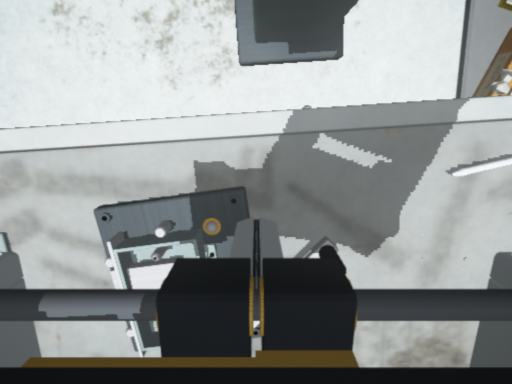

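Run:
```python
from h import *
c=dict(np.load("w2.npz"));P=c["pose"];K=c["mtx"]
p=cloud(c)
print(P)
for u,v in((330,250),(333,262),(325,244),(308,255),(257,225),(257,245),(240,235),(211,227)): print(u,v,p[v,u].round(4),ray(c,u,v,.059).round(4))
def proj(X):
    q=P[:3,:3].T@(np.array(X)-P[:3,3]); return K[0,2]-K[0,0]*q[0]/q[2],K[1,2]+K[1,1]*q[1]/q[2]
print(proj(ctrl.get_obs()["ee_pos"]))
```

```text
[[ 6.32514177e-02 -9.65828419e-01 -2.51345824e-01  3.44440354e-01]
 [ 9.97997456e-01  6.13587576e-02  1.53681571e-02 -1.29059980e-01]
 [ 5.79264555e-04 -2.51814550e-01  9.67775334e-01  2.42041135e-01]
 [ 0.00000000e+00  0.00000000e+00  0.00000000e+00  1.00000000e+00]]
330 250 [ 0.4467 -0.079   0.0383] [ 0.4363 -0.0841  0.059 ]
333 262 [ 0.3854 -0.11    0.1679] [ 0.4455 -0.082   0.059 ]
325 244 [ 0.4473 -0.08    0.026 ] [ 0.4316 -0.0875  0.059 ]
308 255 [ 0.4573 -0.0935  0.0237] [ 0.4391 -0.0992  0.059 ]
257 225 [ 0.4091 -0.1325  0.0742] [ 0.4149 -0.1328  0.059 ]
257 245 [ 0.4092 -0.1326  0.1026] [ 0.4294 -0.1337  0.059 ]
240 235 [ 0.4072 -0.1418  0.0927] [ 0.4214 -0.1447  0.059 ]
211 227 [ 0.4302 -0.1714  0.0176] [ 0.4144 -0.1636  0.059 ]
(np.float64(254.8228732372975), np.float64(218.30168786439503))
```

>>> servo_tool([
  [0,0,0,-0.04,0,0,0],
  [45,0,0,-0.04,0,0,0],
  [45,-0.016,0.03,0,0,0,0],
  [45,-0.0155,0.0297,0,0,0,0],
  [45,0,0,0,0,0,0.18],
  [45,0,0,0,0,0,0.18],
  [45,0,0,0,0,0,0.18],
  [45,0,0,0,0,0,0.18],
])

```text
time_s: 5.2
ee_pos: [0.4524, -0.0769, 0.119]
eef_rot: [-3.141, -0.0, 2.352]
force: [-0.7, 0.7, 0.8]
grip_width: 0.0422
grip_force: 0.0
```

Run:
```python
from h import *
o=ctrl.get_obs();print(o["time_s"],o["ee_pos"],o["eef_rot"],o["force"])
c=ctrl.camera("wrist");save(c,"w3");np.savez("w3",**c)
p=cloud(c);P=c["pose"]
m=(np.abs(p[...,2]-.0585)<.004)&(np.linalg.norm(p[...,:2]-[.4525,-.077],axis=-1)<.03)
print(m.sum(),p[m].mean(0),p[m].min(0),p[m].max(0))
c=ctrl.camera("top");p=cloud(c)
m=(np.abs(p[...,2]-.026)<.004)&(np.linalg.norm(p[...,:2]-[.50,-.12],axis=-1)<.04)
v,u=np.nonzero(m);q=p[m]
print(len(q),cv2.fitLine(q[:,:2].astype(np.float32),cv2.DIST_HUBER,0,.01,.01).ravel())
```

```text
5.2 [ 0.45236653 -0.07689361  0.11904362] [-3.14141223e+00 -3.08303340e-04  2.35193053e+00] [-0.68540163  0.68357795  0.82986385]
163 [ 0.45322403 -0.07801394  0.05865166] [ 0.44702213 -0.08526509  0.05495346] [ 0.45980637 -0.0717108   0.0609292 ]
19 [ 0.7120483  -0.7021305   0.5148886  -0.14024882]
```

View pics/w3.png

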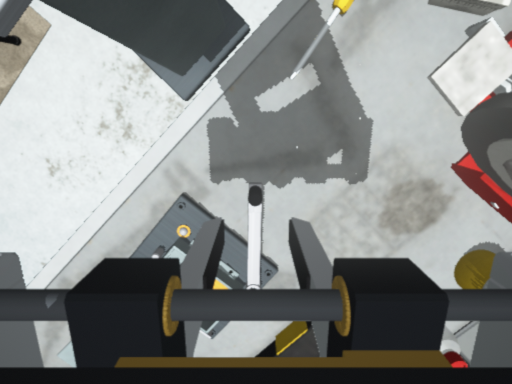

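>>> servo_tool([
  [45,-0.0013,0,0.039,0,0,0],
  [45,0,0,0.04,0,0,0],
  [45,0,0,0,0,0,0],
  [0,0,0,0,0,0,0],
  [0,0,0,0,0,0,0],
  [0,0,0,0,0,0,0],
  [0,0,0,0,0,0,0],
  [0,0,0,0,0,0,0],
], force=12)

```text
time_s: 6.3
ee_pos: [0.4534, -0.078, 0.0403]
eef_rot: [3.142, 0.0, 2.358]
force: [0.4, 0.2, -0.8]
grip_width: 0.0004
grip_force: 0.0
```

Run:
```python
from h import *
c=ctrl.camera("scene");s=c["pixels"][150:270,190:350]
t=ctrl.camera("top")["pixels"][150:240,220:340]
w=ctrl.camera("wrist");np.savez("w4",**w)
A=cv2.resize(s,(800,600),interpolation=cv2.INTER_CUBIC);B=cv2.resize(w["pixels"][150:300,130:370],(800,500))
A=cv2.resize(A,(400,300));B=cv2.resize(B,(400,300));C=cv2.resize(t,(400,300))
cv2.imwrite("pics/m1.png",cv2.cvtColor(np.vstack([np.hstack([A,B]),np.hstack([C,C*0])]),cv2.COLOR_RGB2BGR))
```

```text
(no output)
```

View pics/m1.png

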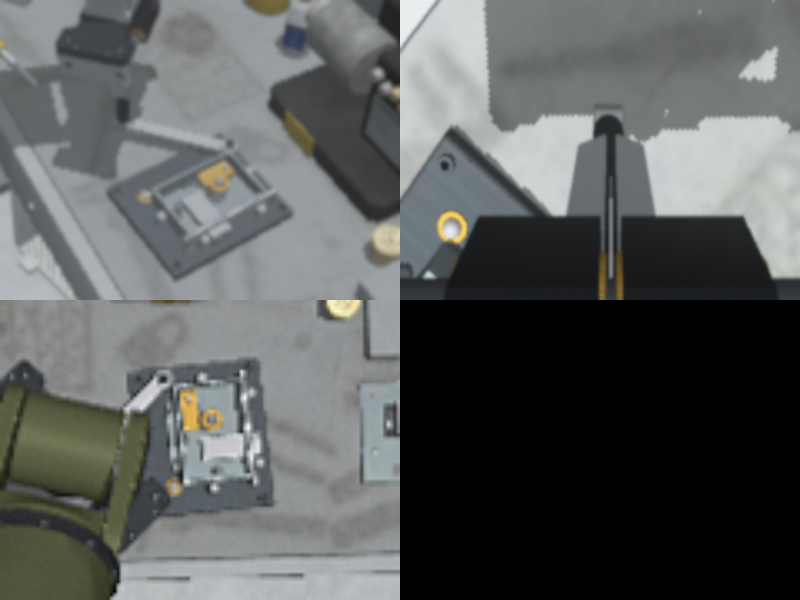

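Run:
```python
from h import *
c=dict(np.load("w4.npz"));P=c["pose"];K=c["mtx"];p=cloud(c)
def proj(X):
    q=P[:3,:3].T@(np.array(X)-P[:3,3]); return (round(K[0,2]-K[0,0]*q[0]/q[2]),round(K[1,2]+K[1,1]*q[1]/q[2]))
print("tcp",proj(ctrl.get_obs()["ee_pos"]),"knobtop",proj([.4532,-.078,.059]),"knobbase",proj([.4532,-.078,.026]))
for v in range(196,256,4): print(v,p[v,248].round(4),p[v,254].round(4),p[v,262].round(4))
```

```text
tcp (255, 219) knobtop (255, 229) knobbase (255, 213)
196 [ 0.4444 -0.0779 -0.0006] [ 0.4477 -0.0739  0.001 ] [ 4.528e-01 -6.920e-02  1.000e-04]
200 [ 4.469e-01 -8.040e-02 -3.000e-04] [ 4.505e-01 -7.670e-02 -1.000e-04] [ 0.4553 -0.0716  0.0005]
204 [ 0.4444 -0.0769  0.0254] [ 0.4479 -0.0738  0.0245] [ 0.4521 -0.0692  0.0254]
208 [ 0.4466 -0.0792  0.0256] [ 0.4486 -0.0744  0.0318] [ 0.4538 -0.0709  0.0279]
212 [ 0.447  -0.0792  0.0345] [ 0.4485 -0.0743  0.0416] [ 0.4549 -0.0722  0.0325]
216 [ 0.4469 -0.0787  0.0448] [ 0.449  -0.0747  0.0486] [ 0.4545 -0.072   0.043 ]
220 [ 0.4432 -0.0741  0.0692] [ 0.4467 -0.0723  0.0659] [ 0.4495 -0.0678  0.0692]
224 [ 0.4431 -0.0736  0.0773] [ 0.4467 -0.0721  0.0734] [ 0.4493 -0.0678  0.0766]
228 [ 0.4431 -0.0734  0.0841] [ 0.4467 -0.0721  0.0802] [ 0.4493 -0.068   0.0828]
232 [ 0.4435 -0.0736  0.0893] [ 0.4469 -0.0722  0.0857] [ 0.4491 -0.0681  0.089 ]
236 [ 0.4434 -0.0733  0.0954] [ 0.447  -0.0723  0.0911] [ 0.4486 -0.0677  0.0961]
240 [ 0.4434 -0.073   0.1012] [ 0.4468 -0.072   0.0975] [ 0.4487 -0.0679  0.101 ]
244 [ 0.4438 -0.0733  0.1052] [ 0.447  -0.0722  0.1019] [ 0.4487 -0.0681  0.1056]
248 [ 0.4436 -0.0729  0.1107] [ 0.4469 -0.072   0.107 ] [ 0.4483 -0.0678  0.1113]
252 [ 0.4439 -0.073   0.1145] [ 0.4475 -0.0726  0.11  ] [ 0.4488 -0.0684  0.114 ]
```

>>> servo_tool([
  [45,0,0,0,0,0,0],
  [45,0,0,0,0,0,0],
  [45,0,0,0.009,0,0,0],
  [45,0,0,0.009,0,0,0],
  [0,0,0,0,0,0,0],
  [0,0,0,0,0,0,0],
  [0,0,0,0,0,0,0],
  [0,0,0,0,0,0,0],
], force=12)

```text
time_s: 7.45
ee_pos: [0.4535, -0.078, 0.0223]
eef_rot: [3.141, 0.0, 2.358]
force: [-0.4, -0.4, 0.8]
grip_width: 0.0133
grip_force: 12.0
```

>>> servo_tool([
  [0,-0.0006,-0.0118,0,0,0,-0.1],
  [0,-0.0006,-0.0118,0,0,0,-0.1],
  [0,-0.0006,-0.0118,0,0,0,-0.1],
  [0,-0.0006,-0.0118,0,0,0,-0.1],
  [0,-0.0006,-0.0118,0,0,0,-0.1],
  [0,-0.0006,-0.0118,0,0,0,-0.1],
  [0,-0.0006,-0.0118,0,0,0,-0.1],
  [0,0,0,0,0,0,0],
], force=20)

```text
time_s: 8.45
ee_pos: [0.4167, -0.1515, 0.022]
eef_rot: [3.141, -0.006, 3.059]
force: [-20.0, 2.4, 16.0]
grip_width: 0.0131
grip_force: 20.0
```

>>> servo_tool([
  [0,-0.0003,-0.006,0,0,0,-0.05],
  [0,-0.0003,-0.006,0,0,0,-0.05],
  [0,-0.0003,-0.005,0,0,0,-0.04],
  [0,0,-0.002,0,0,0,-0.017],
  [0,0,-0.002,0,0,0,0],
  [0,0,-0.002,0,0,0,0],
  [0,0,0,0,0,0,0],
  [0,0,0,0,0,0,0],
])

```text
time_s: 9.45
ee_pos: [0.4172, -0.1743, 0.0218]
eef_rot: [3.14, -0.006, -3.068]
force: [-19.8, -1.8, 12.7]
grip_width: 0.0132
grip_force: 20.0
```

>>> servo_tool([
  [28,0,0,0,0,0,0],
  [28,0,0,0,0,0,0],
  [28,0,0,0,0,0,0],
  [28,0,0,-0.03,0,0,0],
  [28,0,0,-0.04,0,0,0],
  [28,0,0,-0.05,0,0,0],
  [28,0,0,0,0,0,0],
  [28,0,0,0,0,0,0],
])

```text
time_s: 10.45
ee_pos: [0.4198, -0.1743, 0.1414]
eef_rot: [3.141, -0.001, -3.068]
force: [-1.2, -0.1, 0.3]
grip_width: 0.0262
grip_force: 0.0
```

Run:
```python
from h import *
o=ctrl.get_obs();print(o["time_s"],o["ee_pos"],o["eef_rot"],o["force"])
c=ctrl.camera("wrist");save(c,"w5");np.savez("w5",**c)
p=cloud(c)
m=(np.abs(p[...,2]-.0585)<.003)&(np.linalg.norm(p[...,:2]-[.418,-.172],axis=-1)<.03)
q=p[m];print(m.sum(),q.mean(0),q.min(0),q.max(0))
np.savez("t5",**ctrl.camera("top"))
```

```text
10.45 [ 0.41976214 -0.1743087   0.14143643] [ 3.14121349e+00 -5.34583214e-04 -3.06833040e+00] [-1.18201059 -0.12203008  0.3009836 ]
140 [ 0.41642828 -0.17305838  0.05873636] [ 0.41017427 -0.17972015  0.05566655] [ 0.42273339 -0.16640354  0.06054256]
```

View pics/w5.png

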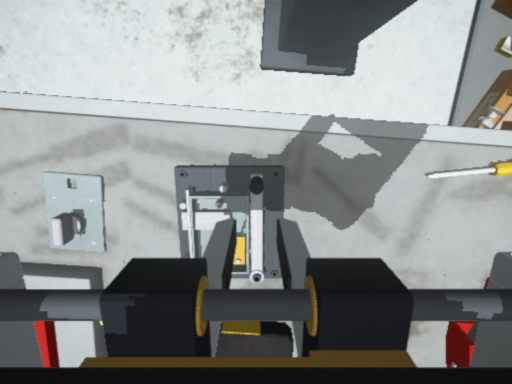

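Run:
```python
from h import *
c=dict(np.load("w5.npz"));g=cv2.cvtColor(c["pixels"],cv2.COLOR_RGB2GRAY)
A=lambda a,b:np.degrees(np.arctan2((b-a)[1],(b-a)[0]))
h=ray(c,257,277,.028);k=np.array([.4164,-.1731,.059]);print("hinge",h,"bar",A(k,h),np.linalg.norm((h-k)[:2]))
p=cloud(c)
# bar centreline: row by row, z near .026
L=[]
for v in range(195,262):
    u=np.nonzero((np.abs(p[v,235:275,2]-.026)<.004)&(g[v,235:275]>150))[0]
    if 6<len(u)<25: L.append(ray(c,235+(u[0]+u[-1])/2,v,.026)[:2])
l=cv2.fitLine(np.float32(L),cv2.DIST_HUBER,0,.01,.01).ravel();print("bar fit",len(L),l,np.degrees(np.arctan2(l[1],l[0])))
# plate right edge: depth step
E=[]
for v in range(175,268):
    d=p[v,270:295,2]; i=np.nonzero(d>.008)[0]
    if len(i): E.append(ray(c,270+i[-1]+.5,v,.012)[:2])
l=cv2.fitLine(np.float32(E),cv2.DIST_HUBER,0,.01,.01).ravel();print("edge",len(E),l,np.degrees(np.arctan2(l[1],l[0])))
t=dict(np.load("t5.npz"))
# cover from wrist: edges visible
for n,cc,pp in(("w",c,[(44,172),(104,176),(105,250)]),):
    q=[ray(cc,u,v,.004) for u,v in pp];print(n,q,A(q[2],q[1]),A(q[0],q[1])-90)
cr=cv2.resize(cv2.cvtColor(c["pixels"],cv2.COLOR_RGB2BGR)[160:290,30:290],None,fx=3,fy=3,interpolation=cv2.INTER_CUBIC)
cv2.imwrite("pics/c5.png",cr)
```

```text
hinge [ 0.53538058 -0.16364531  0.028     ] bar 4.543412267187226 0.11935564706952705
bar fit 52 [ 0.991023   -0.1336915   0.48293272 -0.17244004] -7.6829624
edge 93 [ 0.9702337   0.24217063  0.46067402 -0.13053365] 14.0146885
w [array([ 0.42958518, -0.42418167,  0.004     ]), array([ 0.4292235 , -0.35369451,  0.004     ]), array([ 0.52555159, -0.35786998,  0.004     ])] 177.51799253753327 0.29398393579440096
```

View pics/c5.png

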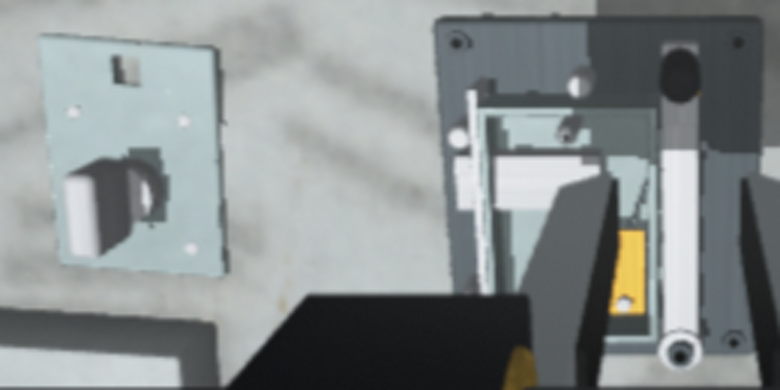

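Run:
```python
from h import *
c=dict(np.load("w5.npz"))
f=lambda U,V,h: ray(c,(U+.5)/3-.5+30,(V+.5)/3-.5+160,h)
A=lambda a,b:np.degrees(np.arctan2((b-a)[1],(b-a)[0])).round(2)
print("bar",A(f(680,150,.026),f(680.5,330,.026)),"screws",A(f(738,42,.012),f(734,340,.012)),A(f(738,42,.012),f(458,42,.012))+90)
print("bar edges",A(f(661,150,.026),f(664,335,.026)),A(f(699,150,.026),f(698,335,.026)))
print("plate right edge",A(f(762,20,.012),f(758,350,.012)),"top",A(f(762,18,.012),f(435,18,.012))+90)
print("case right rim",A(f(656,110,.034),f(654,335,.034)),A(f(478,110,.034),f(490,290,.034)))
print("knob",f(680,72,.059),"pillar",f(567,126,.0375))
print("turn",f(82,215,.039),"turn corners",[f(*a,.039).round(4) for a in((65,177),(97,172),(100,250),(74,258))])
print("slot",f(124,70,.004))
print("cover",[f(*a,.004).round(4) for a in((40,34),(218,48),(226,274),(62,262))])
a,b,cc,d=[f(*a,.004) for a in((40,34),(218,48),(226,274),(62,262))]
print(A(b,cc),A(a,d),A(b,a)+90,A(cc,d)+90,np.mean([a,b,cc,d],0))
```

```text
bar 4.39 screws 4.44 4.219999999999999
bar edges 4.81 4.26
plate right edge 4.9 top 4.219999999999999
case right rim 3.36 4.6
knob [ 0.41261332 -0.17361739  0.059     ] pillar [ 0.44076143 -0.21287923  0.0375    ]
turn [ 0.48820319 -0.39176159  0.039     ] turn corners [array([ 0.4735, -0.3966,  0.039 ]), array([ 0.4707, -0.3846,  0.039 ]), array([ 0.502 , -0.3864,  0.039 ]), array([ 0.506 , -0.3965,  0.039 ])]
slot [ 0.44070169 -0.39347902  0.004     ]
cover [array([ 0.4285, -0.4252,  0.004 ]), array([ 0.429 , -0.3556,  0.004 ]), array([ 0.5269, -0.3579,  0.004 ]), array([ 0.5265, -0.4266,  0.004 ])]
-1.35 -0.82 -0.4099999999999966 -0.4099999999999966 [ 0.47770467 -0.3913633   0.004     ]
```

>>> servo_tool([
  [50,-0.0133,-0.0556,0,0,0,0],
  [50,-0.0133,-0.0556,0,0,0,0],
  [50,-0.0133,-0.0556,0,0,0,0],
  [50,-0.0132,-0.0554,0,0,0,0],
  [50,0,0,0.03,0,0,0.09],
  [50,0,0,0.03,0,0,0],
  [50,0,0,0,0,0,0],
  [50,0,0,0,0,0,0],
])

```text
time_s: 11.55
ee_pos: [0.4895, -0.3924, 0.0829]
eef_rot: [-3.141, 0.0, 3.125]
force: [0.6, 0.3, 0.3]
grip_width: 0.0472
grip_force: 0.0
```

Run:
```python
from h import *
o=ctrl.get_obs();print(o["time_s"],o["ee_pos"],o["eef_rot"],o["qpos"])
c=ctrl.camera("wrist");save(c,"w6");np.savez("w6",**c)
p=cloud(c)
m=(np.abs(p[...,2]-.039)<.003)&(np.linalg.norm(p[...,:2]-[.489,-.392],axis=-1)<.025)
q=p[m];print(m.sum(),q.mean(0),cv2.minAreaRect(np.float32(q[:,:2])*1000))
```

```text
11.55 [ 0.48951579 -0.39237392  0.08289303] [-3.14121954e+00  3.96238160e-04  3.12504449e+00] [-7.34051513e-01  5.60633700e-01  1.38932735e+00 -2.21695111e-05
  1.19108773e+00 -2.28829139e+00]
469 [ 0.48870535 -0.39317     0.03873628] ((488.984375, -392.7957458496094), (11.688868522644043, 33.3523063659668), 88.76109313964844)
```

View pics/w6.png

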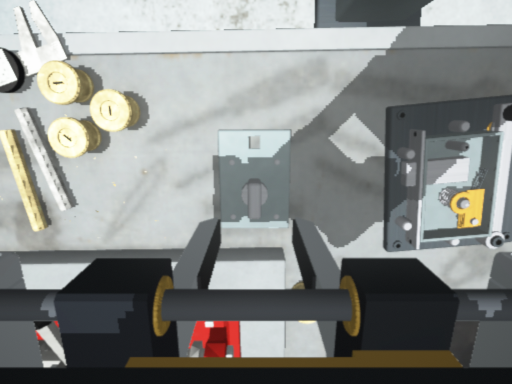

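```bash
cat > post.py <<'E'
from h import *
def post(c):
    p=cloud(c);o=p[...,:2]
    d=np.linalg.norm(o-[.4931,-.2101],axis=-1)
    for lo,hi,n in((.0405,.05,"post"),(.0365,.0405,"washer")):
        m=(p[...,2]>lo)&(p[...,2]<hi)&(d<.02);q=p[m]
        if len(q)>3: print(n,len(q),q.mean(0).round(4),q.min(0).round(4),q.max(0).round(4),cv2.minEnclosingCircle(np.float32(q[:,:2])*1000))
    m=(np.linalg.norm(o-[.4435,-.2135],axis=-1)<.012)&(p[...,2]>.0345)&(p[...,2]<.042);q=p[m]
    if len(q)>2: print("pillar",len(q),q.mean(0).round(4),q.min(0).round(4),q.max(0).round(4))
    m=(np.abs(p[...,2]-.034)<.0015)&(np.linalg.norm(o-[.482,-.211],axis=-1)<.065);q=p[m]
    print("rim",len(q),cv2.minAreaRect(np.float32(q[:,:2])*1000))
E
python3 - <<'E'
from post import *
for n in("w6","t5","w5","w3"): print(n);post(dict(np.load(n+".npz")))
E
```

```text
w6
post 81 [ 0.4928 -0.2108  0.0431] [ 0.487  -0.2179  0.0405] [ 0.5    -0.2025  0.0458] ((492.5777282714844, -209.54580688476562), 8.39836597442627)
washer 336 [ 0.4927 -0.2107  0.0391] [ 0.4831 -0.22    0.037 ] [ 0.5037 -0.1987  0.0405] ((492.97149658203125, -209.15545654296875), 11.047203063964844)
pillar 113 [ 0.4415 -0.2144  0.0362] [ 0.4343 -0.2222  0.0345] [ 0.4484 -0.2053  0.0388]
rim 1815 ((480.90338134765625, -211.77151489257812), (108.91068267822266, 74.08495330810547), 6.634096622467041)
t5
post 13 [ 0.495  -0.2096  0.0437] [ 0.4877 -0.2183  0.0406] [ 0.5013 -0.2027  0.0475] ((495.8758544921875, -210.3942108154297), 9.267501831054688)
washer 10 [ 0.4959 -0.2077  0.0385] [ 0.4886 -0.2188  0.0369] [ 0.5044 -0.1995  0.0402] ((495.0475769042969, -208.97837829589844), 9.818634033203125)
rim 30 ((507.9243469238281, -217.9153594970703), (94.50836181640625, 44.86317825317383), 61.95610809326172)
w5
pillar 51 [ 0.442  -0.2132  0.0363] [ 0.4347 -0.2219  0.0345] [ 0.4476 -0.2064  0.0387]
rim 724 ((479.0670166015625, -211.77664184570312), (103.01812744140625, 69.0536880493164), 4.354029178619385)
w3
rim 238 ((493.4817810058594, -195.93466186523438), (56.22813415527344, 122.13227844238281), 64.44792938232422)
```

>>> servo_tool([
  [50,0.0005,-0.0005,0.027,0,0,0],
  [50,0,0,0.027,0,0,0],
  [50,0,0,0.027,0,0,0],
  [50,0,0,0,0,0,0],
  [0,0,0,0,0,0,0],
  [0,0,0,0,0,0,0],
  [0,0,0,0,0,0,0],
  [0,0,0,0,0,0,0],
], force=30)

```text
time_s: 12.6
ee_pos: [0.4889, -0.393, 0.0017]
eef_rot: [-3.141, 0.001, 3.125]
force: [-0.9, 0.8, 2.6]
grip_width: 0.0119
grip_force: 30.0
```

>>> servo_tool([
  [0,0,0,0,0,0,0],
  [0,0,0,-0.02,0,0,0],
  [0,0,0,-0.03,0,0,0],
  [0,0,0,-0.03,0,0,0],
  [0,-0.0002,0.0456,0,0,0,0],
  [0,-0.0002,0.0456,0,0,0,0],
  [0,-0.0002,0.0457,0,0,0,0],
  [0,-0.0003,0.0457,0,0,0,0],
], force=45)

```text
time_s: 13.6
ee_pos: [0.4926, -0.2087, 0.0822]
eef_rot: [-3.141, 0.001, 3.125]
force: [1.1, -0.1, -2.2]
grip_width: 0.0114
grip_force: 45.0
```

>>> servo_tool([
  [0,0,0,0,0,0,-0.092],
  [0,0,0,0.02,0,0,0],
  [0,0,0,0.01,0,0,0],
  [0,0,0,0,0,0,0],
  [0,0,0,0,0,0,0],
  [0,0,0,0,0,0,0],
  [0,0,0,0,0,0,0],
  [0,0,0,0,0,0,0],
])

```text
time_s: 14.6
ee_pos: [0.4927, -0.2102, 0.0513]
eef_rot: [-3.142, 0.0, -3.066]
force: [0.3, -0.1, -2.3]
grip_width: 0.0116
grip_force: 45.0
```

Run:
```python
from h import *
o=ctrl.get_obs();print(o["time_s"],o["ee_pos"],o["eef_rot"],o["force"],o["moment"],o["grip_width"])
c=ctrl.camera("wrist");np.savez("w7",**c);p=cloud(c)
# cover front (-x) edge and plane
m=(np.abs(p[...,2]-.056)<.006)&(np.linalg.norm(p[...,:2]-[.455,-.212],axis=-1)<.06);q=p[m]
print(len(q)); r=q[q[:,0]<.476]
A=np.c_[r[:,:2],np.ones(len(r))];print("plane",np.linalg.lstsq(A,r[:,2],rcond=None)[0],np.median(r[:,2]))
print(cv2.minAreaRect(np.float32(r[:,:2])*1000),q.min(0),q.max(0))
```

```text
14.6 [ 0.49272708 -0.21018747  0.05127233] [-3.14153074e+00  1.23312328e-04 -3.06640376e+00] [ 0.32102783 -0.11992916 -2.31669491] [-0.01571129  0.01532914 -0.00548892] 0.01162687855204082
8618
plane [-0.0339282   0.01540395  0.07260675] 0.053843079944954714
((443.3140869140625, -207.19601440429688), (81.44483947753906, 65.35852813720703), 89.99740600585938) [ 0.41063641 -0.24791809  0.05005129] [ 0.51057455 -0.16647241  0.06199246]
```

>>> servo_tool([
  [0,0,0,0.002,0,0,0],
  [0,0,0,0.0015,0,0,0],
  [0,0,0,0.0015,0,0,0],
  [0,0,0,0.0015,0,0,0],
  [0,0,0,0.001,0,0,0],
  [0,0,0,0,0,0,0],
  [0,0,0,0,0,0,0],
  [0,0,0,0,0,0,0],
])

```text
time_s: 15.65
ee_pos: [0.4927, -0.2102, 0.0437]
eef_rot: [-3.142, 0.0, -3.066]
force: [0.4, -1.2, -1.2]
grip_width: 0.0115
grip_force: 45.0
```

>>> servo_tool([
  [0,0,0,0.001,0,0,0],
  [0,0,0,0.001,0,0,0],
  [0,0,0,0.001,0,0,0],
  [0,0,0,0.001,0,0,0],
  [0,0,0,0,0,0,0],
  [0,0,0,0,0,0,0],
  [0,0,0,0,0,0,0],
  [0,0,0,0,0,0,0],
])

```text
time_s: 16.65
ee_pos: [0.4928, -0.2102, 0.0397]
eef_rot: [-3.141, 0.0, -3.066]
force: [-0.6, 0.8, 3.6]
grip_width: 0.0114
grip_force: 45.0
```

>>> servo_tool([
  [0,0,0,0.001,0,0,0],
  [0,0,0,0.001,0,0,0],
  [0,0,0,0.001,0,0,0],
  [0,0,0,0.001,0,0,0],
  [0,0,0,0.0005,0,0,0],
  [0,0,0,0,0,0,0],
  [0,0,0,0,0,0,0],
  [0,0,0,0,0,0,0],
])

```text
time_s: 17.65
ee_pos: [0.4928, -0.2102, 0.0358]
eef_rot: [-3.141, 0.0, -3.066]
force: [-4.7, 1.9, 12.7]
grip_width: 0.0114
grip_force: 45.0
```

>>> servo_tool([
  [0,0,0,0.0005,0,0,0],
  [0,0,0,0.0005,0,0,0],
  [0,0,0,0,0,0,0],
  [0,0,0,0,0,0,0],
  [0,0,0,0,0,0,0],
  [0,0,0,0,0,0,0],
  [0,0,0,0,0,0,0],
  [0,0,0,0,0,0,0],
])

```text
time_s: 18.65
ee_pos: [0.4929, -0.2103, 0.0357]
eef_rot: [-3.141, 0.001, -3.066]
force: [-9.5, 5.5, 24.3]
grip_width: 0.0116
grip_force: 45.0
```

Run:
```python
from h import *
o=ctrl.get_obs();print(o["time_s"],o["ee_pos"],o["force"],o["moment"],o["grip_width"])
c=ctrl.camera("wrist");p=cloud(c)
ex=np.array([np.cos(.0735),np.sin(.0735)]);ey=np.array([-ex[1],ex[0]])
d=p[...,:2]-o["ee_pos"][:2];a=d@ex;b=d@ey
m=(a>-.055)&(a<-.02)&(abs(b)<.028)&((a>-.04)|(abs(b)>.01))&(p[...,2]<.06);r=p[m]
A=np.c_[a[m],b[m],np.ones(m.sum())];print("plane a,b,c",np.linalg.lstsq(A,r[:,2],rcond=None)[0],np.median(r[:,2]),m.sum())
s=(abs(a+.049)<.009)&(abs(b)<.009)
for i in np.arange(-.057,-.04,.002): print([round(float(np.median(p[...,2][(abs(a-i)<.001)&(abs(b-j)<.001)]))*1000,1) if ((abs(a-i)<.001)&(abs(b-j)<.001)).any() else None for j in np.arange(-.008,.009,.002)])
k=(np.abs(p[...,2]-.0585)<.003)&(np.linalg.norm(p[...,:2]-[.417,-.173],axis=-1)<.02)
print("knob",p[k].mean(0),k.sum())
```

```text
18.65 [ 0.49288501 -0.21026713  0.03571798] [-9.49302639  5.50902632 24.28950396] [9.82601637e-01 1.90039579e+00 2.18896828e-04] 0.01156981255451683
plane a,b,c [0.00309461 0.00278688 0.03840162] 0.03836900085786102 3366
[38.4, 38.4, 38.7, 38.2, 38.2, 38.2, 38.4, 38.4, 38.5]
[37.9, 38.3, 38.7, 38.5, 38.3, 38.8, 38.2, 37.7, 38.6]
[38.4, 38.2, 38.4, None, 33.3, 22.3, None, 37.6, 38.6]
[38.4, 38.2, 15.2, 32.9, 36.7, 35.1, 15.8, 14.6, 38.4]
[38.3, 39.0, 14.8, 36.5, 38.4, 37.3, 35.5, 15.1, 38.5]
[38.0, 38.2, 15.2, 36.9, 38.1, 37.5, 36.3, 15.3, 38.4]
[38.3, 38.0, 14.6, 36.7, 36.1, 35.9, 35.1, 15.2, 38.8]
[38.6, 38.2, 15.2, 37.4, 37.4, 37.2, 35.6, 15.4, 38.3]
[37.9, 38.5, 26.6, 37.7, 38.3, 37.5, 37.3, 27.2, 38.7]
knob [ 0.41718543 -0.17391352  0.05871627] 418
```

```bash
python3 -c "
from station import ctrl
print(ctrl.hand_in())"
```

```text
the job is handed in; nothing more can be done
None
```

I handed the job in at about 18.7 s. The keeper bar is shut (its angle matches the plate's edge), and the cover is on the post with the pillar up through its slot. The cover lies flush (tilt about 0.2°), with the fingers pressing down at about 24 N. I never went near the screwdriver, the cylinder or the white box, and the hand-in gave no verdict.

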